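# Re-arm the spice grinder and hold its bayonet lid at pulse

### The arm

A 6-joint arm with a two-finger parallel gripper is mounted at the origin on the work surface. World frame = base frame: x ahead of the robot, y to its left, z up, the work surface at z = 0. Lengths are in m, angles in rad, forces in N, time in s.
With the tool pointing down it reaches from about 0.375 to 0.9 m from the base axis. Payload 3.1 kg.
Tool frame: the origin (TCP) lies at the very end of the fingers, on their centre line; the grasp point (between the pads) lies 19 mm behind it; z points along the fingers, y is the line along which they close (so a half turn about z gives the same grasp; the last joint's range is limited). The gripper opens to 87 mm and grips with 3 to 60 N. Pads are 19 mm wide; open, the fingers measure 117 mm over their backs; the gripper's body (75 mm by 190 mm) begins 51 mm behind the grasp point.
Start: joints at [1.169, 0.527, 1.433, -0, 1.181, -0.178], TCP at [0.139, 0.609, 0.223] pointing down, gripper open.
Joint ranges: [-3.08, 3.08], [-0.75, 2.2], [0.22, 2.44], [-1.43, 4.57], [0, 2.65], [-2.85, 2.85]. Speed limits (rad/s): [2.79, 2.79, 3.14, 3.14, 3.14, 3.14].

### API

Orientations are given as a unit quaternion [x, y, z, w].
In Python, from rig import robot gives the robot as it stands. The module is installed in compiled form; this text tells all that it offers.
- The arm moves only by the tool servo_tool, never from a script. Its argument "rows" is one flat list of numbers, 5 for each row, row after row: the closure, from -1 (fully open) to 1 (shut), so that 0 is half open, then the shift along the tool's x, y, z in m, then the turn about the tool's z in degrees. A call has 1 to 5 rows; each row shifts and turns the commanded pose from where the row before left it, along the tool's axes as they then stand; what a row does not reach is not made up. A row lasts 1/12 s, in which the tool goes at most 41.7 mm and 7.16 degrees, less where a joint would pass 70% of its speed; a pose out of reach is approached as far as the arm can. A call with a gripper value outside its range is refused whole. The fingers move at their own pace and stop on an object; "newtons" is the grip in N (left out, the last holds). Time passes only in rows, so rows that do not move let the fingers close. It gives the time, the measured TCP pose, the force, the opening and the grip force at its end, in the units of the state.
- robot.get_obs(): the state, without advancing time (a new reading comes with each control period).
- robot.camera(name): name is "scene" or "side" or "wrist"; returns a dict with "pixels" (400x640x3 uint8, red, green, blue), "intrinsics" (3x3 intrinsics, pixels), "rvec" (rotation vector, rad) and "tvec" (3), from world to camera coordinates, as OpenCV has them; the wrist camera has in their place "mount" (4x4, takes a point from camera to tool coordinates, whose origin is the TCP and whose axes are the flange's). Camera axes: x right, y down, z forward; pixel columns grow to the right and rows downward; lengths in m; the calibration is good to about 2 mm. The wrist camera is an equidistant fisheye: a pixel r from the principal point sees the ray r / f radians off the axis. A picture is of the moment at which its call begins: read the wrist's pose just before it. There is no depth.
- robot.hand_in(): hands the job in; it is judged then, once.
Trained networks look in a picture, given as the dict that the camera call returned (one of the last four; its "shot" number tells which), for a name from the list of things; names that differ only in an ending like _2 or _b are one class to them, and where a whole thing is asked for, a point or a joint stands for the part that bears it (a point fixed in the world has none). Each returns a list of dicts, best first, with "score" (0 to 1); they miss things now and then, are a little off and sometimes report something else, mostly with a low value. They report only what shows in the picture. A call takes as long as a camera call. They do not tell look-alikes from the thing itself.
- robot.spot_in(picture, query): "at" ([x, y, z] in m, in world coordinates, good to about 4 mm: the middle of the surface that is visible of it).
- robot.outline_of(picture, query): "region" (400x640 bool, what is visible of it).
- robot.place_of(picture, query): "at" ([x, y, z] in m, in world coordinates, good to about 4 mm: a listed point, or the origin of a listed thing).
The state is a dict: "time": time; "q": joint angles; "joint_velocities": joint speeds; "joint_torque": joint torques, N m; "position": TCP position; "tool_rot": TCP orientation; "ft_force": force on the tool from outside, world axes, zero at the start; "moment": the same for the moment, N m; "grip_width": finger opening in m; "grip_force": force on a finger pad.
Only numpy, scipy, OpenCV 4.12 (cv2) and the standard library are available. Lean on these libraries where they do the work, as an engineer would, in place of code of your own. Each camera call takes 0.05 s, during which the arm holds its last target. There are 200 camera calls.

### The job

Re-arm the spice grinder: turn the black reset knob on its deck clockwise all the way to its stop, then let go so that it springs back. Then take the grinder's bayonet lid (the one with the straight bar grip, not the storage cap with the round knob), lower it into the grinder's mouth so its two lugs drop through the notches and its flange sits down on the rim, and twist it clockwise against the spring until the bar points at the single wide rib, the pulse position half-way to the lock, never on to the lock click at the pair of thin ribs. Finish while still gripping the lid there, and leave the other things on the shelf where they are.

Things in the scene. Friction and masses are not known exactly. Their poses are not given: they have to be found in the camera images.
- grinder: Spice grinder fixed to the shelf. Origin on the shelf, on the axis of its round aluminium tower (104 mm across, 125 mm high); z up. A grey deck 116 mm wide (x), 55 mm high runs from local y +60 to -160 mm. Clockwise from above from each notch, the tower's outside has one 9 mm wide rib at 0.6 rad (pulse) and two thin ribs about 1.1 rad (lock).
- mouth (a point): Centre of the grinder's open mouth on the tower axis, level with the rim's top, 125 mm above the shelf; axes as the grinder's. The lip is 5 mm thick with a 71 mm hole, over a groove 86 mm across, and is cut away by two notches about 21 mm wide at local +y and -y (-y is towards the knob).
- notch (a point): Middle of the notch nearer the knob, level with the rim, 40 mm from the mouth's centre; the other notch is opposite.
- knob_grip (a point): On the black reset knob's axis at the height to grip, 87 mm above the shelf (grinder frame: x 0, y -122 mm). Its bar grip is 14 mm thick, 44 mm long, 34 mm high, its top 12 mm above this point, its disc's top 22 mm below. This frame turns with the knob; the bar lies along its y (parallel to the grinder's y at rest): pinch it across x.
- knob (a joint): Turn of the reset knob in rad, clockwise seen from above: 0 at rest, 1.1 at its stop. A spring returns it to rest (about 0.04 N m at rest, 0.17 N m at the stop).
- ring (a joint): Turn in rad, clockwise, of the sprung switch ring in the mouth, 0 at rest. The lid's lugs meet it after about 0.1 rad of twist from the notches, then push it: it reads 0.1 less than the lid's twist. Pulse 0.5; lock click 0.85; hard stop 1.0. It pushes back with 0.1 N m at rest, 0.23 N m at pulse, and turns the lid back if let go.
- lid: Loose grey bayonet lid, 0.12 kg, 53 mm high; origin at the centre of its underside, z up. Plug 66 mm across (62 at its foot), 13 mm high, with lugs at its foot at local +y and -y (14 mm wide, 5 mm high, reaching 39.5 mm from the axis); flange 92 mm across, its top 19 mm up. Same after a half turn. Seated, its origin is 112 mm above the shelf.
- lid_bar (a point): On the lid's axis, 42 mm above its underside, in the straight bar grip: 18 mm thick (lid x), 70 mm long (lid y, in line with the lugs), 34 mm high from flange top to 53 mm. Pinch it here across x.
- cap: Storage cap, not wanted: grey disc 92 mm across, 46 mm high, with a round knob 26 mm across and no lugs. Origin at the centre of its underside. It may lie in either of the two places where the lid can be. Leave it.
- containers: Stack of three plastic food containers with snap lids, up to 122 x 160 mm, 132 mm high; origin under its centre. Leave it.
- salt_pig: White ceramic salt pig, about 110 mm across and 115 mm high; origin under its centre. Leave it.
- spatula: Spatula lying on the shelf, 270 mm long. Leave it.
- tin: Small steel tin, 50 mm across, 65 mm high; origin under its centre. Leave it.
- jar: Glass jar with a steel cap, 64 mm across, 110 mm high; origin under its centre. Leave it.
Mind the look-alikes: they are no part of the job. Leave any blue or purple look-alike of the lid alone.

How it is judged:
By the outcome, as a careful person would: the job done as asked, in the order asked, and still so for the second after the job is handed in, while the arm keeps its last pose, push and grip.
It also fails if it takes over 61 s, if anything falls off the work surface, if the arm or the gripper's body presses on something with over 40 N, if the wrist force passes 120 N, or if a joint passes its speed limit or range.

## Working session

There is one attempt and no reset: what is moved stays moved. The work goes in short steps, Python scripts to look and compute and a tool call to move; the robot and the scene stay as the last step left them, time stands still between calls to the robot, and variables do not carry over. Pictures are saved under pics/ and viewed, at most 10 in all, crops included, and the job is handed in when it is done.

Besides the shell and the picture viewer there is one more tool, called after ">>>" as name(argument=value, ...) on one line, values as JSON. servo_tool: Moves the arm, as the interface text tells. Its arguments: {"type":"object","properties":{"rows":{"type":"array","items":{"type":"number"}},"newtons":{"type":"number"}},"required":["rows"]}

```bash
mkdir -p pics
cat > h.py <<'E'
from rig import robot
import numpy as np, cv2
from scipy.spatial.transform import Rotation as R
np.set_printoptions(precision=4,suppress=True)
def save(p,n): cv2.imwrite('pics/'+n,p["pixels"][:,:,::-1])
def proj(p,X):
    return cv2.projectPoints(np.float64(X).reshape(-1,3),np.float64(p["rvec"]),np.float64(p["tvec"]),np.float64(p["intrinsics"]),None)[0][:,0]
def onplane(p,uv,z):
    Rm=R.from_rotvec(np.ravel(p["rvec"])).as_matrix();c=-Rm.T@np.ravel(p["tvec"])
    u=np.c_[np.float64(uv).reshape(-1,2),np.ones(len(np.reshape(uv,(-1,2))))]
    d=(Rm.T@np.linalg.inv(p["intrinsics"])@u.T).T
    return c+d*((z-c[2])/d[:,2:])
def st():
    o=robot.get_obs();r=R.from_quat(o["tool_rot"])
    return o,r
E
python3 - <<'E'
from h import *
o,r=st();print(o["time"],o["position"],r.as_matrix(),o["grip_width"])
for n in ("scene","side"):
    p=robot.camera(n);save(p,n+"1.png")
    for q in ("mouth","notch","knob_grip","lid","lid_bar","cap","grinder","containers","salt_pig","tin","jar","spatula"):
        print(n,q,[(np.round(d["at"],3),round(d["score"],2)) for d in robot.place_of(p,q)[:3]])
E
```

```text
0.0 [0.1384 0.6087 0.2216] [[-0.9751  0.2219 -0.0008]
 [ 0.2219  0.9751 -0.002 ]
 [ 0.0003 -0.0021 -1.    ]] 0.08695952934363511
scene mouth [(array([0.529, 0.215, 0.121]), 0.87)]
scene notch [(array([0.536, 0.177, 0.125]), 0.9), (array([ 0.426, -0.323,  0.001]), 0.69)]
scene knob_grip [(array([0.548, 0.097, 0.084]), 0.82)]
scene lid [(array([ 0.468, -0.156,  0.003]), 0.95), (array([ 0.39 , -0.024, -0.001]), 0.83), (array([ 0.331, -0.155,  0.002]), 0.73)]
scene lid_bar [(array([ 0.389, -0.028,  0.04 ]), 0.92)]
scene cap [(array([ 0.625, -0.276, -0.001]), 0.95)]
scene grinder [(array([0.522, 0.214, 0.002]), 0.63), (array([ 0.462, -0.156,  0.04 ]), 0.34)]
scene containers [(array([0.79 , 0.055, 0.003]), 0.69)]
scene salt_pig [(array([0.664, 0.384, 0.003]), 0.8)]
scene tin [(array([ 0.43 , -0.322,  0.002]), 0.55)]
scene jar [(array([0.44 , 0.418, 0.001]), 0.63)]
scene spatula [(array([ 0.762, -0.123,  0.001]), 0.83)]
side mouth [(array([0.522, 0.214, 0.122]), 0.93)]
side notch [(array([0.534, 0.175, 0.126]), 0.8)]
side knob_grip [(array([0.559, 0.096, 0.084]), 0.55)]
side lid [(array([ 0.465, -0.156, -0.002]), 0.83), (array([ 0.334, -0.152,  0.008]), 0.79), (array([ 0.391, -0.024,  0.002]), 0.64)]
side lid_bar [(array([ 0.326, -0.154,  0.039]), 0.98), (array([ 0.39 , -0.031,  0.041]), 0.79), (array([ 0.465, -0.156,  0.045]), 0.68)]
side cap [(array([ 0.629, -0.272, -0.002]), 0.89)]
side grinder [(array([0.528, 0.22 , 0.001]), 0.7)]
side containers [(array([0.791, 0.059, 0.003]), 0.88)]
side salt_pig [(array([0.669, 0.385, 0.001]), 0.7), (array([0.526, 0.219, 0.002]), 0.28)]
side tin [(array([ 0.429, -0.324, -0.   ]), 0.62)]
side jar [(array([ 0.441,  0.414, -0.   ]), 0.85)]
side spatula [(array([ 0.756, -0.116,  0.001]), 0.7)]
```

View pics/scene1.png

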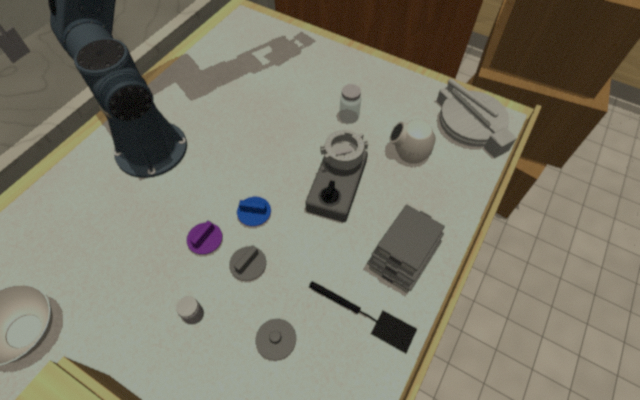

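View pics/side1.png

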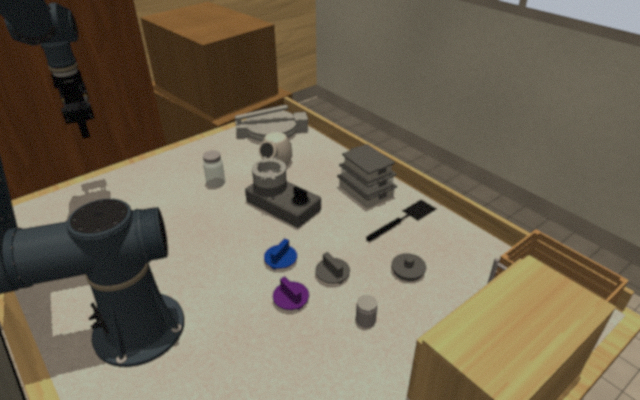

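The grey bar lid is at scene pixel (248,263). The blue one at (254,210) and the purple one at (205,238) are decoys, and the cap is at (275,340). The grinder tower is at (344,148) and the knob at (330,192). I'll move above the knob first.

>>> servo_tool(rows=[-1, -0.0324, -0.0254, 0, 0, -1, -0.0324, -0.0254, 0, 0, -1, -0.0324, -0.0254, 0, 0, -1, -0.0324, -0.0254, 0, 0, -1, -0.0324, -0.0254, 0, 0])

```text
time: 1.72
position: [0.2692, 0.4482, 0.2227]
tool_rot: [0.111, 0.994, 0.0, 0.0]
ft_force: [1.1, -0.1, -0.2]
grip_width: 0.0873
grip_force: 0.0
```

>>> servo_tool(rows=[-1, -0.0324, -0.0254, 0, 0, -1, -0.0324, -0.0254, 0, 0, -1, -0.0324, -0.0254, 0, 0, -1, -0.0324, -0.0254, 0, 0, -1, -0.0324, -0.0254, 0, 0])

```text
time: 2.13
position: [0.3993, 0.2882, 0.2229]
tool_rot: [0.112, 0.994, 0.0, 0.0]
ft_force: [0.8, 0.4, -0.5]
grip_width: 0.087
grip_force: 0.0
```

>>> servo_tool(rows=[-1, -0.0324, -0.0254, 0, 0, -1, -0.0324, -0.0254, 0, 0, -1, -0.0324, -0.0254, 0, 0, -1, -0.0324, -0.0254, 0, 0, -1, -0.0324, -0.0254, 0, 0])

```text
time: 2.55
position: [0.5291, 0.1282, 0.2228]
tool_rot: [0.112, 0.994, 0.0, 0.0]
ft_force: [0.5, 0.1, 0.2]
grip_width: 0.0873
grip_force: 0.0
```

>>> servo_tool(rows=[-1, -0.032, -0.026, 0, 0, -1, 0, 0, 0, 7, -1, 0, 0, 0, 7, -1, 0, 0, 0, 7, -1, 0, 0, 0, 7])

```text
time: 2.97
position: [0.5537, 0.097, 0.2224]
tool_rot: [0.352, 0.936, -0.0, -0.0]
ft_force: [-0.3, -0.7, 0.3]
grip_width: 0.087
grip_force: 0.0
```

>>> servo_tool(rows=[-1, 0, 0, 0, 7, -1, 0, 0, 0, 7, -1, 0, 0, 0, 7, -1, 0, 0, 0, 7, -1, 0, 0, 0, 7])

```text
time: 3.38
position: [0.5535, 0.0976, 0.2226]
tool_rot: [0.617, 0.787, 0.0, 0.0]
ft_force: [-0.1, -0.3, 0.0]
grip_width: 0.087
grip_force: 0.0
```

```bash
cat >> h.py <<'E'
def wproj(p,o,X):
    """world points -> wrist pixels"""
    T=np.eye(4);T[:3,:3]=R.from_quat(o["tool_rot"]).as_matrix();T[:3,3]=o["position"]
    M=np.linalg.inv(T@np.array(p["mount"]));c=(M@np.c_[np.reshape(X,(-1,3)),np.ones(len(np.reshape(X,(-1,3))))].T)[:3].T
    rr=np.hypot(c[:,0],c[:,1]);th=np.arctan2(rr,c[:,2]);K=np.array(p["intrinsics"])
    return np.c_[K[0,2]+K[0,0]*th*c[:,0]/rr,K[1,2]+K[1,1]*th*c[:,1]/rr]
def wplane(p,o,uv,z):
    K=np.array(p["intrinsics"]);uv=np.float64(uv).reshape(-1,2)
    a=(uv-K[:2,2])/[K[0,0],K[1,1]];th=np.hypot(*a.T)
    d=np.c_[a*(np.sin(th)/np.maximum(th,1e-9))[:,None],np.cos(th)]
    T=np.eye(4);T[:3,:3]=R.from_quat(o["tool_rot"]).as_matrix();T[:3,3]=o["position"];T=T@np.array(p["mount"])
    d=d@T[:3,:3].T;c=T[:3,3]
    return c+d*((z-c[2])/d[:,2:])
E
python3 - <<'E'
from h import *
o,r=st();print(o["time"],o["position"],r.as_matrix(),o["q"],o["ft_force"])
p=robot.camera("wrist");save(p,"w1.png");print(p["intrinsics"],p["mount"])
for q in ("mouth","notch","knob_grip","grinder","lid","lid_bar"):
    print(q,[(np.round(d["at"],4),round(d["score"],2)) for d in robot.place_of(p,q)[:3]])
E
```

```text
3.3833 [0.5535 0.0976 0.2226] [[-0.239   0.971   0.0002]
 [ 0.971   0.239   0.    ]
 [-0.      0.0002 -1.    ]] [-0.0243  0.4425  1.5927  0.      1.1062 -0.2657] [-0.1323 -0.3049  0.0094]
[[309.7069   0.     312.1932]
 [  0.     309.7069 198.7594]
 [  0.       0.       1.    ]] [[ 0.0015 -0.9537 -0.3009  0.0843]
 [ 1.      0.0018 -0.0008  0.0004]
 [ 0.0013 -0.3009  0.9537 -0.1613]
 [ 0.      0.      0.      1.    ]]
mouth []
notch [(array([0.5367, 0.1785, 0.1225]), 0.85)]
knob_grip [(array([0.5499, 0.093 , 0.0868]), 0.61), (array([0.5367, 0.1744, 0.1255]), 0.51), (array([ 0.7889,  0.0543, -0.0024]), 0.33)]
grinder [(array([ 0.5243,  0.214 , -0.0031]), 0.87), (array([ 0.4646, -0.1574, -0.0057]), 0.42)]
lid [(array([ 0.4642, -0.1559, -0.0052]), 0.73), (array([ 0.3919, -0.0263,  0.0004]), 0.58)]
lid_bar [(array([0.5269, 0.2139, 0.1255]), 0.64), (array([ 0.4671, -0.1533,  0.0376]), 0.62), (array([ 0.3918, -0.0244,  0.0447]), 0.61)]
```

View pics/w1.png

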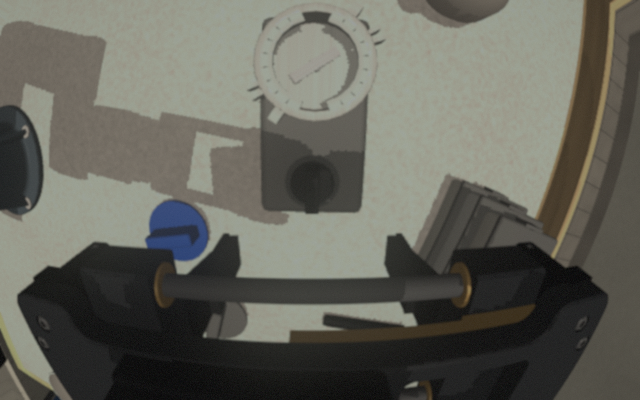

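The wrist view shows the mouth at about (316,62) with notches at (316,16) and (316,106), and the knob at about (313,182) with its bar vertical. The deck's front corners are at (262,212) and (361,212), and the tool is nearly square with the grinder.

Run:
```python
from h import *
o,r=st()
p=robot.camera("wrist")
c=wplane(p,o,[(262,211),(361,211)],.055);d=c[1]-c[0];print("deck front",c,np.linalg.norm(d),np.degrees(np.arctan2(d[1],d[0])))
m=robot.outline_of(p,"knob_grip")
for k in m[:2]:
    ys,xs=np.nonzero(k["region"]);print(k["score"],xs.min(),xs.max(),ys.min(),ys.max(),len(xs))
for yaw in (13,14):
  a=np.radians(yaw);f=lambda x,y,z:np.array([.5255+x*np.cos(a)-y*np.sin(a),.2145+x*np.sin(a)+y*np.cos(a),z])
  pts=[f(0,0,.125),f(0,-.122,.099),f(0,-.144,.099),f(-.058,-.16,.055),f(.058,-.16,.055)]
  print(yaw,f(0,-.122,.087),wproj(p,o,pts))
g=p["pixels"].copy()
import numpy as np
for yaw,col in ((13.5,(255,0,0)),):
  a=np.radians(yaw)
  t=np.linspace(0,2*np.pi,200)
  for R0,z in ((.052,.125),(.0355,.125)):
    for u in wproj(p,o,np.c_[.5255+R0*np.cos(t),.2145+R0*np.sin(t),t*0+z]): cv2.circle(g,(int(round(u[0]*1)),int(round(u[1]))),0,col,-1)
  f=lambda x,y,z:np.array([.5255+x*np.cos(a)-y*np.sin(a),.2145+x*np.sin(a)+y*np.cos(a),z])
  q=wproj(p,o,[f(-.007,-.144,.099),f(.007,-.144,.099),f(.007,-.1,.099),f(-.007,-.1,.099)])
  cv2.polylines(g,[np.int32(q.round())],True,(0,255,0))
  q=wproj(p,o,[f(-.058,-.16,.055),f(.058,-.16,.055),f(.058,-.06,.055),f(-.058,-.06,.055)])
  cv2.polylines(g,[np.int32(q.round())],True,(0,0,255))
g=cv2.convertScaleAbs(g[0:225,230:400],alpha=1.8)
cv2.imwrite("pics/w2.png",cv2.resize(g,None,fx=2.6,fy=2.6,interpolation=cv2.INTER_CUBIC)[:,:,::-1])
```

```text
deck front [[0.5067 0.0504 0.055 ]
 [0.6158 0.0784 0.055 ]] 0.11266379236440245 14.386328414150562
0.93 291 335 161 213 1625
13 [0.5529 0.0956 0.087 ] [[314.2923  61.4012]
 [311.0067 194.9457]
 [310.5042 216.364 ]
 [259.7764 214.4849]
 [361.0962 216.7951]]
14 [0.555  0.0961 0.087 ] [[314.2923  61.4012]
 [313.2224 194.9782]
 [313.0599 216.4009]
 [262.2096 215.3624]
 [363.5515 215.9892]]
```

View pics/w2.png

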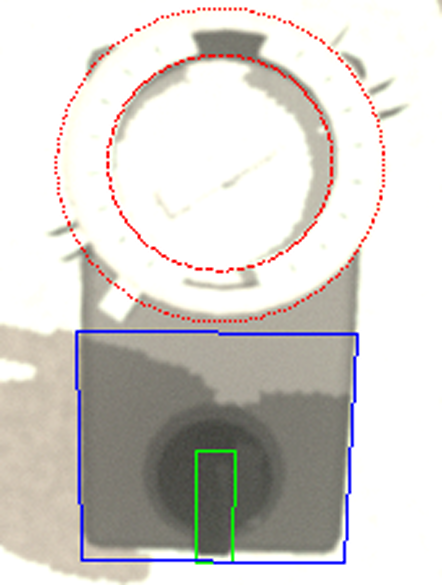

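The overlay fits to within 2–3 mm (bar at crop columns 198–235, yaw about 14°), and the tool is already over the knob. I'll descend and grip.

>>> servo_tool(rows=[-1, 0, 0.001, 0.038, 0, -1, 0, 0, 0.038, 0, -1, 0, 0, 0.038, 0, -1, 0, 0, 0.028, 0, -1, 0, 0, 0.01, 0])

```text
time: 4.25
position: [0.5514, 0.0978, 0.0666]
tool_rot: [0.614, 0.789, -0.002, -0.003]
ft_force: [-0.2, -0.1, -0.2]
grip_width: 0.0871
grip_force: 0.0
```

>>> servo_tool(rows=[1, 0, 0, 0, 0, 1, 0, 0, 0, 0, 1, 0, 0, 0, 0, 1, 0, 0, 0, 0, 1, 0, 0, 0, 0], newtons=35)

```text
time: 4.67
position: [0.5557, 0.0979, 0.0724]
tool_rot: [0.614, 0.789, 0.001, 0.001]
ft_force: [0.5, -0.8, -0.5]
grip_width: 0.0613
grip_force: 0.0
```

>>> servo_tool(rows=[1, 0, 0, 0, 0, 1, 0, 0, 0, 0, 1, 0, 0, 0, 0, 1, 0, 0, 0, 0, 1, 0, 0, 0, 0])

```text
time: 5.08
position: [0.5544, 0.0978, 0.0706]
tool_rot: [0.614, 0.789, 0.0, 0.0]
ft_force: [-0.1, -0.0, -0.4]
grip_width: 0.0283
grip_force: 0.0
```

Run:
```python
from h import *
o,r=st();print(o["time"],o["position"],o["grip_width"],o["grip_force"],o["ft_force"],o["moment"],o["q"])
```

```text
5.0833 [0.5544 0.0978 0.0706] 0.02832415041921997 0.0 [-0.0561 -0.0082 -0.3683] [-0.0834  0.0813  0.0184] [-0.0238  0.6638  1.711  -0.      0.7667 -0.2712]
```

>>> servo_tool(rows=[1, 0, 0, 0, 0, 1, 0, 0, 0, 0, 1, 0, 0, 0, 0, 1, 0, 0, 0, 0, 1, 0, 0, 0, 0])

```text
time: 5.5
position: [0.5531, 0.0976, 0.0704]
tool_rot: [0.615, 0.789, -0.001, -0.001]
ft_force: [-3.1, -1.8, 2.5]
grip_width: 0.0139
grip_force: 35.0
```

Run:
```python
from h import *
o,r=st();print(o["time"],o["position"],o["grip_width"],o["grip_force"],o["ft_force"],o["moment"],o["q"])
```

```text
5.5 [0.5531 0.0976 0.0704] 0.013904608212861077 35.00023658853024 [-3.1476 -1.812   2.5361] [-0.4277  0.6213 -0.2315] [-0.0241  0.6639  1.7122 -0.0004  0.7683 -0.2708]
```

>>> servo_tool(rows=[1, 0, -0.001, 0, 6, 1, 0, 0, 0, 6, 1, 0, 0, 0, 6, 1, 0, 0, 0, 6, 1, 0, 0, 0, 6])

```text
time: 5.92
position: [0.5538, 0.0976, 0.0704]
tool_rot: [0.799, 0.601, 0.0, 0.0]
ft_force: [-0.6, -0.8, -0.3]
grip_width: 0.0138
grip_force: 35.0
```

>>> servo_tool(rows=[1, 0, 0, 0, 6, 1, 0, 0, 0, 6, 1, 0, 0, 0, 6, 1, 0, 0, 0, 6, 1, 0, 0, 0, 6])

```text
time: 6.33
position: [0.5543, 0.0972, 0.0704]
tool_rot: [0.927, 0.374, 0.001, 0.001]
ft_force: [-0.6, -2.1, -1.1]
grip_width: 0.0135
grip_force: 35.0
```

Run:
```python
from h import *
o,r=st();m=r.as_matrix();print(o["time"],o["position"],o["grip_width"],o["grip_force"],o["ft_force"],o["moment"],np.degrees(np.arctan2(m[1,1],m[0,1])))
```

```text
6.3333 [0.5543 0.0972 0.0704] 0.013467883446618225 34.99394601210952 [-0.6203 -2.1156 -1.0798] [-0.4387  0.1939  0.1374] -46.01666578648428
```

>>> servo_tool(rows=[1, 0, 0, 0, 3, 1, 0, 0, 0, 3, 1, 0, 0, 0, 2, 1, 0, 0, 0, 0, 1, 0, 0, 0, 0])

```text
time: 6.75
position: [0.5546, 0.0973, 0.0704]
tool_rot: [0.95, 0.312, 0.001, 0.001]
ft_force: [1.6, -1.8, -2.5]
grip_width: 0.014
grip_force: 35.0
```

Run:
```python
from h import *
o,r=st();m=r.as_matrix();print(o["time"],o["position"],o["grip_width"],o["grip_force"],o["ft_force"],o["moment"],np.degrees(np.arctan2(m[1,1],m[0,1])))
p=robot.camera("wrist");g=p["pixels"][60:240,220:420];g=cv2.convertScaleAbs(g,alpha=1.8)
cv2.imwrite("pics/w3.png",cv2.resize(g,None,fx=3,fy=3,interpolation=cv2.INTER_CUBIC)[:,:,::-1])
```

```text
6.75 [0.5546 0.0973 0.0704] 0.014044420604591308 35.000535137951374 [ 1.6427 -1.805  -2.5275] [-0.4322 -0.0948  0.8041] -53.58841627935468
```

View pics/w3.png

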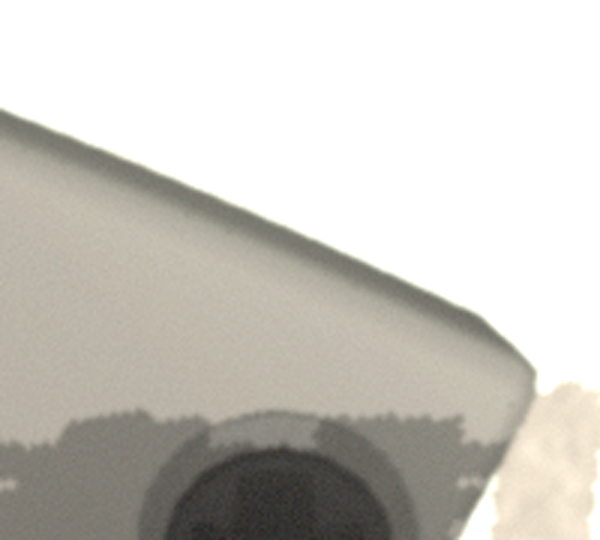

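The moment rose from 0.14 to 0.80 N m at about 67° commanded, so the knob is against its stop. Releasing now.

>>> servo_tool(rows=[-1, 0, 0, 0, 0, -1, 0, 0, 0, 0, -1, 0, 0, 0, 0, -1, 0, 0, 0, 0, -1, 0, 0, 0, 0])

```text
time: 7.22
position: [0.5536, 0.0979, 0.0708]
tool_rot: [0.951, 0.31, 0.0, -0.0]
ft_force: [2.3, 1.4, -0.4]
grip_width: 0.0396
grip_force: 1.3
```

>>> servo_tool(rows=[-1, 0, 0, 0, 0, -1, 0, 0, 0, 0, -1, 0, 0, 0, 0, -1, 0, 0, 0, 0, -1, 0, 0, 0, 0])

```text
time: 7.63
position: [0.5528, 0.0975, 0.0704]
tool_rot: [0.951, 0.31, -0.001, -0.0]
ft_force: [-0.2, -0.6, -0.5]
grip_width: 0.0726
grip_force: 0.0
```

>>> servo_tool(rows=[-1, 0, 0, -0.04, 0, -1, 0, 0, -0.04, 0, -1, 0, 0, -0.04, 0, -1, 0, 0, -0.04, 0, -1, 0, 0, 0, 0])

```text
time: 8.05
position: [0.5584, 0.0977, 0.2387]
tool_rot: [0.951, 0.311, 0.008, 0.003]
ft_force: [1.4, 0.1, -0.0]
grip_width: 0.0866
grip_force: 0.0
```

Run:
```python
from h import *
o,r=st();m=r.as_matrix();print(o["time"],o["position"],m,o["grip_width"],o["ft_force"],o["moment"],np.degrees(np.arctan2(m[1,1],m[0,1])),o["q"])
p=robot.camera("scene")
print([(np.round(d["at"],4),round(d["score"],2)) for d in robot.place_of(p,"lid")[:3]])
def crop(u,v,w,h): return cv2.resize(cv2.convertScaleAbs(p["pixels"][v:v+h,u:u+w],alpha=1.5),None,fx=5,fy=5,interpolation=cv2.INTER_CUBIC)
g=np.hstack([crop(295,120,80,100),crop(215,220,70,100)])
cv2.imwrite("pics/s2.png",g[:,:,::-1])
# bar fit of grey lid in scene: dark pixels in lid outline
for n in("scene","side"):
  p=robot.camera(n)
  lid=np.array([.466,-.156,.053])
  t=np.linspace(0,np.pi,180,endpoint=False)
  gray=cv2.cvtColor(p["pixels"],cv2.COLOR_RGB2GRAY)
  best=[]
  for dx in np.arange(-.01,.0101,.001):
   for dy in np.arange(-.01,.0101,.001):
    c=np.array([.466+dx,-.156+dy])
    for a in np.radians(np.arange(0,180,3)):
      u=np.array([np.cos(a),np.sin(a)]);v=np.array([-u[1],u[0]])
      best.append((dx,dy,a))
  B=np.array(best)
  s=np.linspace(-.03,.03,9)
  def samp(off,z,sc=s):
    u=np.c_[np.cos(B[:,2]),np.sin(B[:,2])];v=np.c_[-u[:,1],u[:,0]]
    P=(np.array([.466,-.156])+B[:,:2])[:,None]+sc[None,:,None]*u[:,None]+off*v[:,None]
    P=np.concatenate([P,np.full(P.shape[:2]+(1,),z)],-1)
    q=proj(p,P).astype(np.float32).reshape(len(B),-1,2)
    return cv2.remap(gray,q[...,0],q[...,1],cv2.INTER_LINEAR).astype(float).mean(1)
  sc=samp(.016,.053)+samp(-.016,.053)-samp(.006,.053)-samp(-.006,.053)-samp(0,.053)*0
  k=np.argsort(-sc)[:5];print(n,[(B[i,0]+.466,B[i,1]-.156,np.degrees(B[i,2]),sc[i]) for i in k])
```

```text
8.05 [0.5584 0.0977 0.2387] [[ 0.807   0.5903  0.0163]
 [ 0.5904 -0.8071 -0.0003]
 [ 0.013   0.0098 -0.9999]] 0.08659235946464744 [ 1.3692  0.1416 -0.0469] [-0.0843  0.0828  0.0006] -53.82012955338277 [-0.024   0.4236  1.5743  0.0002  1.1274  0.9152]
[(array([ 0.4653, -0.1573,  0.002 ]), 0.96), (array([ 0.3905, -0.0275, -0.0008]), 0.93), (array([ 0.3293, -0.1531,  0.0009]), 0.84)]
scene [(np.float64(0.47600000000000003), np.float64(-0.166), np.float64(87.0), np.float64(58.55555555555555)), (np.float64(0.47600000000000003), np.float64(-0.165), np.float64(90.0), np.float64(57.99999999999999)), (np.float64(0.47600000000000003), np.float64(-0.165), np.float64(87.0), np.float64(57.8888888888889)), (np.float64(0.47600000000000003), np.float64(-0.166), np.float64(90.0), np.float64(57.888888888888864)), (np.float64(0.47600000000000003), np.float64(-0.166), np.float64(84.0), np.float64(57.555555555555564))]
side [(np.float64(0.456), np.float64(-0.14600000000000002), np.float64(59.99999999999999), np.float64(90.55555555555557)), (np.float64(0.456), np.float64(-0.14600000000000002), np.float64(57.00000000000001), np.float64(90.44444444444447)), (np.float64(0.456), np.float64(-0.14700000000000002), np.float64(59.99999999999999), np.float64(89.66666666666669)), (np.float64(0.456), np.float64(-0.14700000000000002), np.float64(57.00000000000001), np.float64(88.66666666666666)), (np.float64(0.456), np.float64(-0.14600000000000002), np.float64(63.0), np.float64(88.55555555555556))]
```

View pics/s2.png

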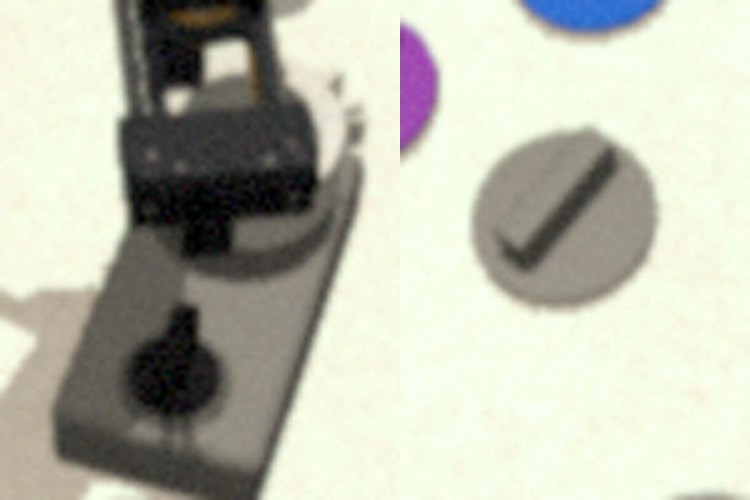

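The knob is back at rest: its bar lies along the deck in the left crop, at (180,330). The lid's bar runs from (515,250) to (605,150) in the right crop. I'll move over the lid next.

>>> servo_tool(rows=[-1, -0.0316, 0.0219, 0, 0, -1, -0.0316, 0.0219, 0, 0, -1, -0.0316, 0.0219, 0, 0, -1, -0.0316, 0.0219, 0, 0, -1, -0.0316, 0.0219, 0, 0])

```text
time: 8.67
position: [0.4882, -0.0848, 0.2283]
tool_rot: [0.95, 0.311, -0.002, -0.002]
ft_force: [0.4, 0.1, -0.2]
grip_width: 0.087
grip_force: 0.0
```

>>> servo_tool(rows=[-1, -0.0316, 0.0219, 0, 0, -1, -0.0316, 0.0219, 0, 0, -1, 0, 0, 0, 0, -1, 0, 0, 0, 0, -1, 0, 0, 0, 0])

```text
time: 9.08
position: [0.4643, -0.1561, 0.229]
tool_rot: [0.951, 0.31, -0.001, -0.002]
ft_force: [-0.1, -0.1, -0.1]
grip_width: 0.0871
grip_force: 0.0
```

Run:
```python
from h import *
o,r=st();m=r.as_matrix();print(o["time"],o["position"],m,np.degrees(np.arctan2(m[1,1],m[0,1])))
p=robot.camera("scene")
w=onplane(p,[(238,270),(255,250)],.053);d=w[1]-w[0];print(w,np.linalg.norm(d),np.degrees(np.arctan2(d[1],d[0])))
o,r=st();p=robot.camera("wrist")
for q in("lid","lid_bar"):print([(np.round(d["at"],4),round(d["score"],2)) for d in robot.place_of(p,q)[:4]])
u=wproj(p,o,[.4655,-.157,.053])[0];print(u)
x0=int(max(u[0]-110,0));y0=int(max(u[1]-90,0));g=cv2.convertScaleAbs(p["pixels"][y0:y0+160,x0:x0+220],alpha=1.6)
print(x0,y0)
cv2.imwrite("pics/w4.png",cv2.resize(g,None,fx=3,fy=3,interpolation=cv2.INTER_CUBIC)[:,:,::-1])
```

```text
9.0833 [ 0.4643 -0.1561  0.229 ] [[ 0.8079  0.5893 -0.0032]
 [ 0.5893 -0.8079  0.0026]
 [-0.0011 -0.004  -1.    ]] -53.890452656783644
[[ 0.4724 -0.1939  0.053 ]
 [ 0.4767 -0.1311  0.053 ]] 0.06299398941586107 86.03209848000621
[(array([ 0.4651, -0.1547, -0.0082]), 0.96), (array([ 0.3289, -0.1522,  0.0013]), 0.66)]
[(array([ 0.3938, -0.0276,  0.043 ]), 0.87), (array([ 0.3256, -0.1545,  0.0415]), 0.61)]
[315.0776 179.2987]
205 89
```

View pics/w4.png

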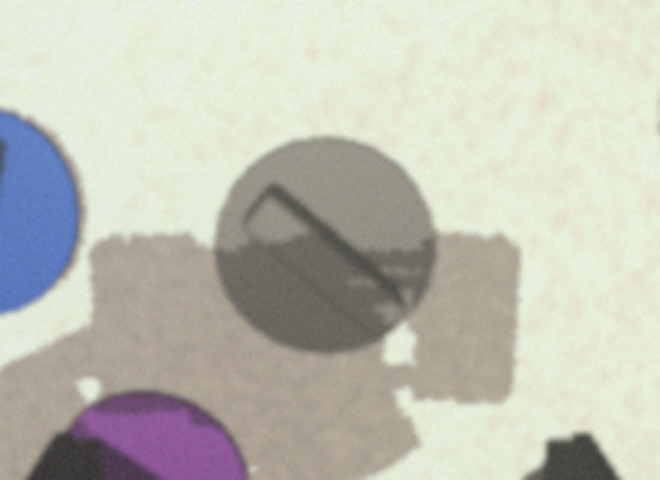

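The wrist crop shows the lid centred at about (327,245). The top of its bar has one edge from (245,222) to (372,332) and the other from (265,195) to (395,300).

Run:
```python
from h import *
o,r=st();p=robot.camera("wrist")
q=np.array([(245,222),(372,332),(265,195),(395,300)])/3+[205,89]
w=wplane(p,o,q,.053)
for a,b in((0,1),(2,3)):
  d=w[b]-w[a];print(w[a],w[b],np.linalg.norm(d),np.degrees(np.arctan2(d[1],d[0])))
print("mid",w.mean(0),"width",np.linalg.norm(w[0]-w[2]))
# flange circle fit at z=.019
e=np.array([(327,137),(327,352),(216,245),(437,245)])/3+[205,89]
f=wplane(p,o,e,.019);print(f,f.mean(0))
```

```text
[ 0.4627 -0.1205  0.053 ] [ 0.4566 -0.1843  0.053 ] 0.06411946167524754 -95.51147978364169
[ 0.4754 -0.1206  0.053 ] [ 0.4719 -0.1836  0.053 ] 0.06313580800460848 -93.15901088731329
mid [ 0.4666 -0.1522  0.053 ] width 0.01264700056979438
[[ 0.5035 -0.1283  0.019 ]
 [ 0.4305 -0.1823  0.019 ]
 [ 0.4407 -0.1179  0.019 ]
 [ 0.4948 -0.1911  0.019 ]] [ 0.4674 -0.1549  0.019 ]
```

>>> servo_tool(rows=[-1, 0.0024, 0.0004, 0.02, -7.1, -1, 0, 0, 0.02, -7.1, -1, 0, 0, 0.02, -7.1, -1, 0, 0, 0.02, -7.1, -1, 0, 0, 0.02, -7.1])

```text
time: 9.75
position: [0.468, -0.1547, 0.1299]
tool_rot: [0.808, 0.589, 0.0, 0.0]
ft_force: [-0.0, 1.2, 0.4]
grip_width: 0.0872
grip_force: 0.0
```

>>> servo_tool(rows=[-1, 0, 0, 0.02, -7.1, -1, 0, 0, 0.02, -7.1, -1, 0, 0, 0.02, 0, -1, 0, 0, 0.015, 0, -1, 0, 0, 0, 0])

```text
time: 10.17
position: [0.4663, -0.1539, 0.0532]
tool_rot: [0.732, 0.682, -0.001, -0.003]
ft_force: [-1.0, 1.1, -0.2]
grip_width: 0.0873
grip_force: 0.0
```

Run:
```python
from h import *
o,r=st();m=r.as_matrix();print(o["time"],o["position"],m,np.degrees(np.arctan2(m[1,1],m[0,1])),o["q"],o["ft_force"])
```

```text
10.1667 [ 0.4663 -0.1539  0.0532] [[ 0.0703  0.9975 -0.0045]
 [ 0.9975 -0.0702  0.0028]
 [ 0.0024 -0.0047 -1.    ]] -4.0281178093175845 [-0.5468  0.6402  1.8969  0.      0.6097 -0.4765] [-0.9602  1.0974 -0.1964]
```

>>> servo_tool(rows=[-1, -0.001, 0, 0.015, 0, -1, 0, 0, 0.013, 0, 1, 0, 0, 0, 0, 1, 0, 0, 0, 0, 1, 0, 0, 0, 0], newtons=45)

```text
time: 10.58
position: [0.4681, -0.1566, 0.0285]
tool_rot: [0.732, 0.681, 0.0, 0.001]
ft_force: [-0.6, 0.3, 1.2]
grip_width: 0.0744
grip_force: 0.0
```

>>> servo_tool(rows=[1, 0, 0, 0, 0, 1, 0, 0, 0, 0, 1, 0, 0, 0, 0, 1, 0, 0, 0, 0, 1, 0, 0, 0, 0])

```text
time: 11.0
position: [0.4676, -0.1567, 0.0278]
tool_rot: [0.732, 0.681, 0.0, 0.0]
ft_force: [1.2, 0.2, -0.1]
grip_width: 0.0416
grip_force: 0.0
```

>>> servo_tool(rows=[1, 0, 0, 0, 0, 1, 0, 0, 0, 0, 1, 0, 0, 0, 0, 1, 0, 0, 0, 0, 1, 0, 0, 0, 0])

```text
time: 11.42
position: [0.467, -0.1564, 0.0275]
tool_rot: [0.732, 0.681, -0.0, -0.0]
ft_force: [-1.1, -0.8, 0.5]
grip_width: 0.0176
grip_force: 45.0
```

Run:
```python
from h import *
o,r=st();m=r.as_matrix();print(o["time"],o["position"],m,np.degrees(np.arctan2(m[1,1],m[0,1])),o["grip_width"],o["grip_force"],o["ft_force"])
```

```text
11.4167 [ 0.467  -0.1564  0.0275] [[ 0.0718  0.9974 -0.0009]
 [ 0.9974 -0.0718  0.0004]
 [ 0.0004 -0.0009 -1.    ]] -4.119512768836724 0.01758414653518256 44.99902275390923 [-1.1094 -0.7659  0.5319]
```

>>> servo_tool(rows=[1, 0, 0, -0.035, 0, 1, 0, 0, -0.038, 0, 1, 0, 0, -0.038, 0, 1, 0, 0, -0.038, 0, 1, 0, 0, -0.038, 0])

```text
time: 11.83
position: [0.4669, -0.1562, 0.216]
tool_rot: [0.732, 0.681, -0.0, -0.0]
ft_force: [1.2, -0.4, -2.1]
grip_width: 0.0176
grip_force: 45.0
```

>>> servo_tool(rows=[1, 0.0375, 0.0033, 0, 0, 1, 0.0375, 0.0033, 0, 0, 1, 0.0375, 0.0033, 0, 0, 1, 0.0375, 0.0033, 0, 0, 1, 0.0375, 0.0033, 0, 0])

```text
time: 12.25
position: [0.497, 0.0309, 0.2145]
tool_rot: [0.732, 0.681, -0.0, -0.0]
ft_force: [0.4, 0.4, -0.9]
grip_width: 0.0178
grip_force: 45.0
```

>>> servo_tool(rows=[1, 0.0375, 0.0033, 0, 0, 1, 0.0375, 0.0033, 0, 0, 1, 0.0375, 0.0033, 0, 0, 1, 0.0375, 0.0033, 0, 0, 1, 0, 0, 0, -6])

```text
time: 12.67
position: [0.5219, 0.1843, 0.2144]
tool_rot: [0.693, 0.721, 0.002, -0.001]
ft_force: [0.4, -0.9, -1.1]
grip_width: 0.0177
grip_force: 45.0
```

>>> servo_tool(rows=[1, 0, 0, 0, -6, 1, 0, 0, 0, -6, 1, 0, 0, 0, 0, 1, 0, 0, 0, 0, 1, 0, 0, 0, 0])

```text
time: 13.08
position: [0.5211, 0.1777, 0.2143]
tool_rot: [0.618, 0.787, -0.0, -0.0]
ft_force: [0.8, -0.6, -1.6]
grip_width: 0.0176
grip_force: 45.0
```

Run:
```python
from h import *
o,r=st();m=r.as_matrix();print(o["time"],o["position"],m,np.degrees(np.arctan2(m[1,1],m[0,1])),o["grip_width"],o["grip_force"],o["ft_force"])
for n in ("wrist","side","scene"):
  p=robot.camera(n);save(p,n+"5.png")
  for q in("lid","lid_bar","mouth","notch","knob_grip"):print(n,q,[(np.round(d["at"],4),round(d["score"],2)) for d in robot.place_of(p,q)[:3] if d["score"]>.4])
```

```text
13.0833 [0.5211 0.1777 0.2143] [[-0.2374  0.9714 -0.0006]
 [ 0.9714  0.2374 -0.    ]
 [ 0.0001 -0.0006 -1.    ]] 13.731083070302338 0.017615049115415723 44.99901853501797 [ 0.7533 -0.5825 -1.6397]
wrist lid [(array([0.5222, 0.1801, 0.1824]), 0.96), (array([ 0.3312, -0.1535,  0.0018]), 0.84)]
wrist lid_bar [(array([0.5213, 0.1758, 0.2243]), 0.71)]
wrist mouth [(array([0.5279, 0.2143, 0.1264]), 0.94)]
wrist notch []
wrist knob_grip []
side lid [(array([ 0.3893, -0.0256,  0.0027]), 0.98), (array([0.5226, 0.1755, 0.186 ]), 0.92), (array([ 0.3336, -0.1532,  0.0073]), 0.68)]
side lid_bar [(array([0.5238, 0.1827, 0.2306]), 0.61), (array([ 0.3937, -0.0261,  0.0392]), 0.58), (array([ 0.3311, -0.1494,  0.0425]), 0.56)]
side mouth [(array([0.5255, 0.2161, 0.121 ]), 0.79)]
side notch [(array([0.5373, 0.1756, 0.1271]), 0.85)]
side knob_grip [(array([0.5561, 0.093 , 0.0859]), 0.63)]
scene lid [(array([0.5198, 0.1774, 0.1865]), 0.77), (array([ 0.3911, -0.023 , -0.0035]), 0.74), (array([ 0.3299, -0.1521,  0.002 ]), 0.59)]
scene lid_bar [(array([ 0.3288, -0.1576,  0.0436]), 0.91), (array([0.5207, 0.1798, 0.2312]), 0.77), (array([0.7922, 0.0547, 0.0035]), 0.63)]
scene mouth [(array([0.531 , 0.2157, 0.1239]), 0.85)]
scene notch [(array([0.5339, 0.1786, 0.1289]), 0.83)]
scene knob_grip [(array([0.5482, 0.0986, 0.0861]), 0.7)]
```

View pics/wrist5.png

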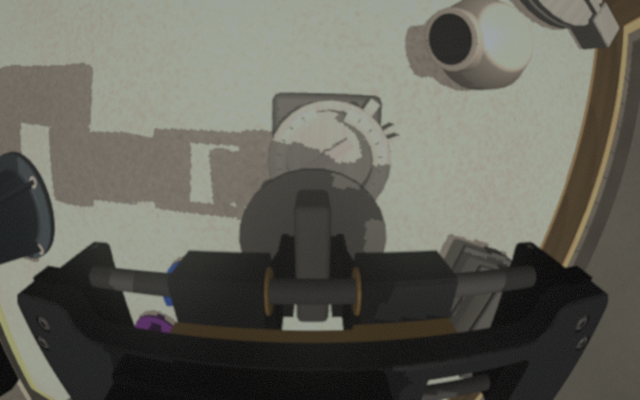

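The lid is held with its flange at about (313,228), the rim arc is centred at about (328,158), and the deck's back edge runs from (274,94) to (382,97). I'll check this with an overlay of the expected geometry.

Run:
```python
from h import *
o,r=st();p=robot.camera("wrist");S=5
x0,y0,W,H=230,80,160,120
g=cv2.resize(cv2.convertScaleAbs(p["pixels"][y0:y0+H,x0:x0+W],alpha=1.6),None,fx=S,fy=S,interpolation=cv2.INTER_CUBIC)
t=np.linspace(0,2*np.pi,300)
def dr(P,c):
  for u in (wproj(p,o,P)-[x0,y0]+.5)*S:
    cv2.circle(g,(int(u[0]),int(u[1])),1,c,-1)
C=(.5258,.2155);T=o["position"];a=np.radians(14)
circ=lambda c,R0,z:np.c_[c[0]+R0*np.cos(t),c[1]+R0*np.sin(t),t*0+z]
dr(circ(C,.052,.125),(255,0,0));dr(circ(C,.0355,.125),(255,0,0))
dr(circ(T[:2],.046,T[2]-.0085),(0,160,0))
s=np.linspace(-1,1,100)
X=lambda x,y,z:np.c_[C[0]+x*np.cos(a)-y*np.sin(a),C[1]+x*np.sin(a)+y*np.cos(a),0*x+z]
dr(X(.058*s,0*s+.06,.055),(0,0,255))
for sg in(-1,1): dr(X(0*s+sg*.0105,.0395+.004*s,.125),(255,0,255))
cv2.imwrite("pics/w6.png",g[:,:,::-1])
```

```text
(no output)
```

View pics/w6.png

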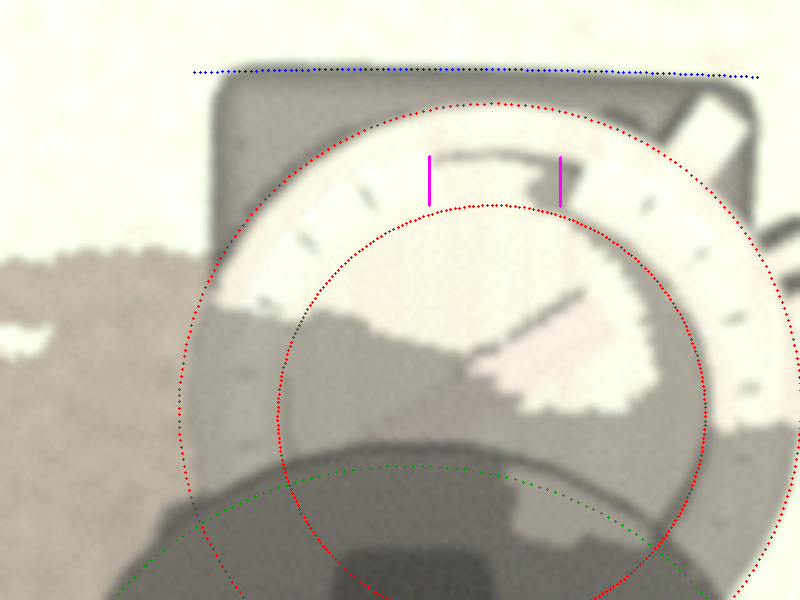

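The overlay agrees to within 2 mm: the hole is about 0.8 mm further right, the yaw is nearer 13°, and the lid's flange is centred on the tool to about 1 mm. I'll move over the mouth and lower to just above the rim.

>>> servo_tool(rows=[1, 0.0175, 0.007, 0, 0, 1, 0.0172, 0.0073, 0, 0.7, 1, 0, 0, 0.02, 0, 1, 0, 0, 0.02, 0, 1, 0, 0, 0.014, 0])

```text
time: 14.45
position: [0.5264, 0.2153, 0.1593]
tool_rot: [0.621, 0.784, -0.0, -0.0]
ft_force: [0.1, 0.5, -1.9]
grip_width: 0.0176
grip_force: 45.0
```

>>> servo_tool(rows=[1, 0, 0, 0, 0, 1, 0, 0, 0, 0, 1, 0, 0, 0, 0])

```text
time: 14.7
position: [0.5277, 0.2151, 0.1613]
tool_rot: [0.621, 0.784, 0.001, 0.0]
ft_force: [0.5, -0.7, -2.1]
grip_width: 0.0177
grip_force: 45.0
```

>>> servo_tool(rows=[1, 0, 0, 0.003, 0, 1, 0, 0, 0.003, 0, 1, 0, 0, 0.003, 0, 1, 0, 0, 0, 0, 1, 0, 0, 0, 0])

```text
time: 15.12
position: [0.5268, 0.2149, 0.1515]
tool_rot: [0.621, 0.784, -0.0, -0.0]
ft_force: [0.5, -0.5, -1.4]
grip_width: 0.0175
grip_force: 45.0
```

Run:
```python
from h import *
o,r=st();m=r.as_matrix();print(o["time"],o["position"],m,np.degrees(np.arctan2(m[1,1],m[0,1])),o["grip_width"],o["grip_force"],o["ft_force"],o["moment"])
```

```text
15.1167 [0.5268 0.2149 0.1515] [[-0.228   0.9737 -0.0002]
 [ 0.9737  0.228  -0.0001]
 [-0.     -0.0002 -1.    ]] 13.177722090837758 0.01748321206416284 44.998922031372786 [ 0.4635 -0.4665 -1.4205] [-0.0883 -0.0276 -0.0264]
```

>>> servo_tool(rows=[1, 0, 0, 0.002, 0, 1, 0, 0, 0.002, 0, 1, 0, 0, 0.001, 0, 1, 0, 0, 0, 0, 1, 0, 0, 0, 0])

```text
time: 15.53
position: [0.5268, 0.2149, 0.1464]
tool_rot: [0.621, 0.784, -0.0, -0.0]
ft_force: [-0.4, -0.3, -1.2]
grip_width: 0.018
grip_force: 45.0
```

Run:
```python
from h import *
o,r=st();print(o["time"],o["position"],o["ft_force"],o["moment"])
```

```text
15.5333 [0.5268 0.2149 0.1464] [-0.3729 -0.2693 -1.1525] [-0.0489  0.0456  0.0147]
```

Lugs are 6 mm below the rim with no contact force, so I'll continue down to seat.

>>> servo_tool(rows=[1, 0, 0, 0.002, 0, 1, 0, 0, 0.002, 0, 1, 0, 0, 0.002, 0, 1, 0, 0, 0, 0, 1, 0, 0, 0, 0])

```text
time: 15.95
position: [0.5268, 0.2149, 0.1403]
tool_rot: [0.621, 0.784, -0.0, -0.0]
ft_force: [0.1, -0.3, -2.3]
grip_width: 0.0176
grip_force: 45.0
```

>>> servo_tool(rows=[1, 0, 0, 0.001, 0, 1, 0, 0, 0.001, 0, 1, 0, 0, 0, 0])

```text
time: 16.2
position: [0.5271, 0.215, 0.1395]
tool_rot: [0.621, 0.784, 0.0, 0.0]
ft_force: [-1.3, -0.2, 3.9]
grip_width: 0.0182
grip_force: 45.0
```

Run:
```python
from h import *
o,r=st();print(o["time"],o["position"],o["ft_force"],o["moment"],o["grip_width"])
```

```text
16.2 [0.5271 0.215  0.1395] [-1.2638 -0.2333  3.9154] [-0.1402  0.2915  0.0331] 0.0182149000174949
```

Seated: TCP is at 0.1395 m with about 5 N of contact. Now the twist of about 34°.

>>> servo_tool(rows=[1, 0, 0, 0, 4, 1, 0, 0, 0, 4, 1, 0, 0, 0, 4, 1, 0, 0, 0, 4, 1, 0, 0, 0, 4], newtons=55)

```text
time: 16.62
position: [0.527, 0.215, 0.1395]
tool_rot: [0.749, 0.663, 0.0, 0.0]
ft_force: [-1.6, -0.5, 3.7]
grip_width: 0.0176
grip_force: 55.0
```

>>> servo_tool(rows=[1, 0, 0, 0, 4, 1, 0, 0, 0, 4, 1, 0, 0, 0, 4, 1, 0, 0, 0, 2, 1, 0, 0, 0, 0])

```text
time: 17.03
position: [0.5268, 0.215, 0.1395]
tool_rot: [0.823, 0.568, 0.0, 0.0]
ft_force: [-2.6, -0.6, 6.4]
grip_width: 0.0177
grip_force: 55.0
```

Run:
```python
from h import *
o,r=st();m=r.as_matrix();print(o["time"],o["position"],np.degrees(np.arctan2(m[1,1],m[0,1])),o["ft_force"],o["moment"],o["grip_width"])
p=robot.camera("wrist");save(p,"w7.png");S=5
a=np.radians(13);C=np.array([.5266,.2158])
# expected pulse rib directions and bar end, in wrist pixels
for k in(0,180):
  d=np.radians(103+k-34.4);print(wproj(p,o,[C[0]+.056*np.cos(d),C[1]+.056*np.sin(d),.12]))
x0,y0,W,H=230,90,160,120
g=cv2.resize(cv2.convertScaleAbs(p["pixels"][y0:y0+H,x0:x0+W],alpha=1.8),None,fx=S,fy=S,interpolation=cv2.INTER_CUBIC)
cv2.imwrite("pics/w7.png",g[:,:,::-1])
```

```text
17.0333 [0.5268 0.215  0.1395] -20.79464958167906 [-2.584  -0.5532  6.3908] [-0.1486  0.5348  0.1479] 0.017670449051241856
[[313.0519 150.9377]]
[[311.0235 307.5938]]
```

View pics/w7.png

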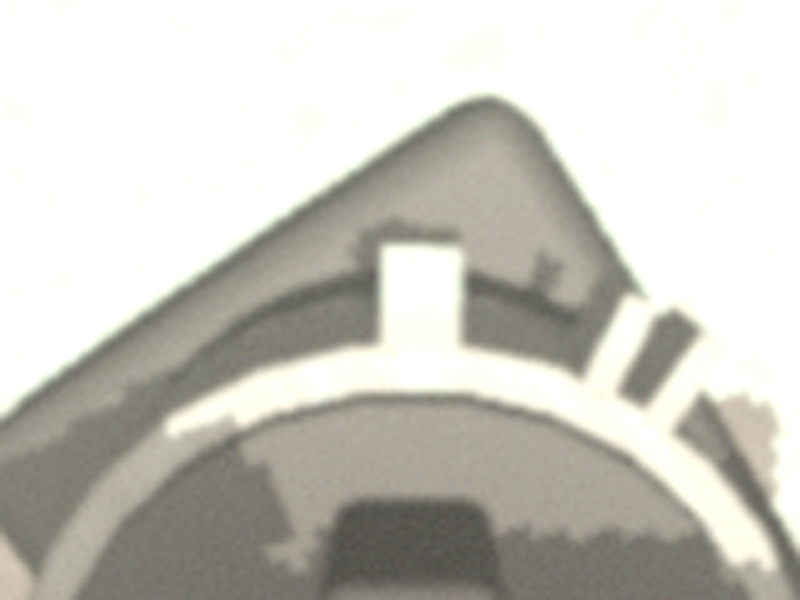

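The wide rib is centred at crop x≈421 and the bar at x≈413, with the thin pair well to the right at about (640,360). The bar needs about 1.2° more clockwise.

>>> servo_tool(rows=[1, 0, 0, 0, 1.2, 1, 0, 0, 0, 0, 1, 0, 0, 0, 0, 1, 0, 0, 0, 0, 1, 0, 0, 0, 0])

```text
time: 17.5
position: [0.5269, 0.215, 0.1395]
tool_rot: [0.829, 0.56, 0.0, 0.0]
ft_force: [-2.2, -0.0, 5.3]
grip_width: 0.0179
grip_force: 55.0
```

Run:
```python
from h import *
o,r=st();m=r.as_matrix();print(o["time"],o["position"],np.degrees(np.arctan2(m[1,1],m[0,1])),o["ft_force"],o["moment"],o["grip_force"])
p=robot.camera("wrist");g=cv2.cvtColor(p["pixels"],cv2.COLOR_RGB2GRAY)
print("rib row",g[145,298:330]);print("bar row",g[198,285:340])
print(robot.hand_in())
```

```text
17.5 [0.5269 0.215  0.1395] -21.904753021613566 [-2.1558 -0.031   5.2871] [-0.1016  0.4669  0.2518] 55.038194451481104
rib row [ 66  62  62  57  59  82 117 139 150 153 153 152 153 152 153 153 152 153
 152 154 151 138 103  69  59  58  63  65  70  75  77  81]
bar row [74 78 83 89 89 91 85 80 70 62 57 50 48 47 50 46 45 48 48 47 43 46 46 47
 49 47 48 48 49 47 49 48 46 48 50 47 48 48 48 53 49 49 50 56 61 63 65 69
 71 71 66 66 64 67 65]
the job is handed in; nothing more can be done
None
```

I handed the job in at 17.5 s: the knob was turned to its stop and sprang back, and the lid is seated and twisted to the wide pulse rib, short of the lock, still gripped; I don't have the judge's result.

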